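# Find the loaded sinker

### The arm

A 6-joint arm with a two-finger parallel gripper is mounted at the origin on a cart in front of the work surface, level with it; the furniture and walls round the work are solid. World frame = base frame: x ahead of the robot, y to its left, z up, the work surface at z = 0. Lengths are in m, angles in rad, forces in N, time in s.
With the tool pointing down it reaches from about 0.375 to 0.9 m from the base axis. Payload 3.1 kg.
Tool frame: the origin (TCP) lies at the very end of the fingers, on their centre line; the grasp point (between the pads) lies 19 mm behind it; z points along the fingers, y is the line along which they close (so a half turn about z gives the same grasp; the last joint's range is limited). The gripper opens to 87 mm and grips with 3 to 60 N. Pads are 19 mm wide; open, the fingers measure 117 mm over their backs; the gripper's body (75 mm by 190 mm) begins 51 mm behind the grasp point.
Start: joints at [-1.518, 0.527, 1.433, -0, 1.181, -0.178], TCP at [0.143, -0.608, 0.202] pointing down, gripper open.
Joint ranges: [-3.08, 3.08], [-0.75, 2.2], [0.22, 2.44], [-1.43, 4.57], [0, 2.65], [-2.85, 2.85]. Speed limits (rad/s): [2.79, 2.79, 3.14, 3.14, 3.14, 3.14].

### API

Orientations are given as a unit quaternion [x, y, z, w].
In Python, from rig import status, viewer, robot gives the robot as it stands.
- The arm moves only by the tool arm_command, never from a script. Its arguments are lists of equal length, an entry for each row: "delta_rot": the turn, a rotation vector about the tool's x, y, z in degrees, a list of three; "delta_pos": the shift along the tool's x, y, z in m, a list of three; "gripper": the closure, from -1 (fully open) to 1 (shut). In form: {"delta_rot": [[rx, ry, rz], ...], "delta_pos": [[dx, dy, dz], ...], "gripper": [gripper, ...]}. A call has 1 to 12 rows; each row is the pose to reach, as a shift and turn from the pose commanded when the call began, along the tool's axes at that moment; what a row does not reach only later rows make up. A row lasts 1/12 s, in which the tool goes at most 41.7 mm and 7.16 degrees, less where a joint would pass 70% of its speed; a pose out of reach is approached as far as the arm can. A call with a gripper value outside its range is refused whole. The fingers move at their own pace and stop on an object; "grip_force" is the grip in N (left out, the last holds). Time passes only in rows, so rows that repeat a pose let the fingers close. It gives the time, the measured TCP pose, the force, the opening and the grip force at its end, in the units of the state.
- status.get_obs(): the state, without advancing time (a new reading comes with each control period).
- viewer.camera(name): name is "side" or "top" or "wrist"; returns a dict with "pixels" (480x640x3 uint8, blue, green, red), "fx", "fy", "cx", "cy" (pixels), "pose" (4x4, takes a point from camera to world coordinates); the wrist camera has in their place "mount" (4x4, takes a point from camera to tool coordinates, whose origin is the TCP and whose axes are the flange's). Camera axes: x right, y down, z forward; pixel columns grow to the right and rows downward; lengths in m; the calibration is good to about 2 mm. The wrist camera is an equidistant fisheye: a pixel r from the principal point sees the ray r / f radians off the axis. A picture is of the moment at which its call begins: read the wrist's pose just before it. There is no depth.
- robot.hand_in(): hands the job in; it is judged then, once.
The state is a dict: "time": time; "q": joint angles; "joint_velocities": joint speeds; "joint_torque": joint torques, N m; "position": TCP position; "tool_rot": TCP orientation; "ft_force": force on the tool from outside, world axes, zero at the start; "moment": the same for the moment, N m; "grip_width": finger opening in m; "grip_force": force on a finger pad.
Only numpy, scipy, OpenCV 4.12 (cv2) and the standard library are available. Lean on these libraries where they do the work, as an engineer would, in place of code of your own. Each camera call takes 0.05 s, during which the arm holds its last target. There are 200 camera calls.

### The job

One of the two look-alike sinkers in the holder has a loaded core. Swing the hasp off its catch until the strap is well clear of both sinkers, lift each sinker clear of the holder in turn to feel which is heavier, and put the lighter one back down into a holder socket. Finish still holding the heavier one in the gripper, upright and still, centred over the flat round dish nearest the holder, with its foot 10 to 20 cm above the bench; leave the hasp open, tip neither sinker over, and do not disturb the dish or the other things on the bench.

Things in the scene. Friction and masses are not known exactly. Their poses are not given: they have to be found in the camera images.
- holder: fixed grey plastic block 75 x 225 x 30 mm (x, y, z), two round sockets along its y; origin at the centre of its underside; at yaw 0 its x points away from the robot, its y left (turned up to 0.35 rad). At y = +95 mm a 14 mm steel post carries the hasp; at y = -105 mm stands the catch, a steel bracket up to 121 mm high, its slot open to the block's -x side
- socket_1 (a point): centre of the floor of the left socket (holder y = +40 mm), 12 mm above the bench; a round hole 44 mm wide with a chamfered mouth, 18 mm deep, open at the holder's top 30 mm above the bench
- socket_2 (a point): the same for the right socket (holder y = -40 mm)
- hasp (a joint): angle of the hasp: 0 = closed, end in the catch, strap over both sinkers; grows as the strap swings level towards the holder's -x side (clockwise seen from above); stop at 1.5 rad; the strap is well clear of the sinkers beyond 1.0 rad. The hinge has light friction (about 0.5 N at the pin) and stays where it is left
- hasp_hinge (a point): point on the vertical hinge axis of the hasp, on the underside of the strap, 109 mm above the bench. The hasp is a flat steel strap 20 mm wide, 4 mm thick, 210 mm long, from 109 to 113 mm above the bench, with a bolt head up to 119 mm at the hinge
- hasp_pin (a point): point half way up the upright round steel pin (12 mm in diameter) by which the hasp is moved; the pin stands on the strap 175 mm from the hinge axis, from 113 to 153 mm above the bench; this point lies 133 mm above the bench and moves with the strap
- weight_a: loose metal sinker, looks the same as the other: round body 40 mm in diameter, 42 mm high, and above a short shoulder a coaxial round grip 25 mm in diameter, 48 to 92 mm above the foot. 0.24 to 0.72 kg; the two differ by over 0.1 kg, either may be the heavier. Origin at the centre of the flat foot, z up its axis. Starts in a holder socket, 5 mm below the hasp strap
- weight_b: loose metal sinker, looks the same as the other: round body 40 mm in diameter, 42 mm high, and above a short shoulder a coaxial round grip 25 mm in diameter, 48 to 92 mm above the foot. 0.24 to 0.72 kg; the two differ by over 0.1 kg, either may be the heavier. Origin at the centre of the flat foot, z up its axis. Starts in a holder socket, 5 mm below the hasp strap
- dish: lidded round plastic dish lying flat on the bench to the right of the holder (the nearest dish to it), 90 mm in diameter, 16 mm high; origin at the centre of its underside; the place over which the heavier sinker is presented; loose, to be left where it is
- pvc_elbow: bystander: dark grey pipe elbow, 58 x 58 x 41 mm, origin at the centre of its underside
- air_stone: bystander: blue lying cylinder, 25 mm in diameter, 58 mm long with its nozzle along its y, origin at the centre of its underside
- vial_5: bystander: upright capped vial, 27 mm in diameter, 68 mm high, origin at the centre of its underside

How it is judged:
On the way, in this order (a step that is already met when the one before it is completed fails the run):
1. the hasp is swung off the catch, clear of both sinkers (value of joint hasp above 1 rad), for 0.2 s.
2. the lighter sinker is lifted clear of the holder in the fingers (the heavier one may be lifted before or after) (height (world z) of weight_b above 0.04 m and contact force between the fingers and weight_b above 1 N), for 0.2 s.
3. the lighter sinker is back in a socket and let go ((horizontal distance between weight_b and socket_1 below 0.006 m or horizontal distance between weight_b and socket_2 below 0.006 m) and z of weight_b in the frame of holder below 0.018 m and angle between weight_b's own z axis and vertical below 0.15 rad and contact force between the fingers and weight_b below 0.1 N), for 0.2 s.
At the end, for the whole second after the job is handed in: The heavier sinker is held by the fingers alone, still, upright (0.25 rad), foot 0.08 to 0.22 m above the bench, within 30 mm of the dish centre; the lighter stands released in a socket (within 6 mm of its centre, foot under 6 mm above its floor); hasp open beyond 0.9 rad (all of step 3 and contact force between the fingers and weight_a above 1 N and height (world z) of weight_a between 0.08 and 0.22 m and horizontal distance between weight_a and dish below 0.03 m and angle between weight_a's own z axis and vertical below 0.25 rad and linear speed of weight_a below 0.03 m/s and contact force between weight_a and dish below 0.1 N and contact force between weight_a and holder below 0.1 N and contact force between weight_a and weight_b below 0.1 N and linear speed of weight_b below 0.02 m/s and value of joint hasp above 0.9 rad); the arm keeps its last pose, push and grip.
It fails at once if a bystander or the dish is moved more than 20 mm (distance of any of pvc_elbow, air_stone, vial_5, dish from where it was at the start of the episode above 0.02 m).
It fails at once if a sinker is tipped over (beyond 0.7 rad) (angle between any of weight_a, weight_b's own z axis and vertical above 0.7 rad).
It also fails if it takes over 67 s, if anything falls off the work surface, if the arm or the gripper's body presses on something with over 40 N, if the wrist force passes 120 N, or if a joint passes its speed limit or range.

## Working session

There is one attempt and no reset: what is moved stays moved. The work goes in short steps, Python scripts to look and compute and a tool call to move; the robot and the scene stay as the last step left them, time stands still between calls to the robot, and variables do not carry over. Pictures are saved under pics/ and viewed, at most 10 in all, crops included, and the job is handed in when it is done.

Besides the shell and the picture viewer there is one more tool, called after ">>>" as name(argument=value, ...), one argument or row to a line, values as JSON. arm_command: Moves the arm, as the interface text tells. Its arguments: {"type":"object","properties":{"delta_rot":{"type":"array","items":{"type":"array","items":{"type":"number"}}},"delta_pos":{"type":"array","items":{"type":"array","items":{"type":"number"}}},"gripper":{"type":"array","items":{"type":"number"}},"grip_force":{"type":"number"}},"required":["delta_rot","delta_pos","gripper"]}

```bash
mkdir -p pics; ls
python3 - <<'E'
from rig import status, viewer, robot
import cv2
for n in("top","side"):
    c=viewer.camera(n); cv2.imwrite(f"pics/{n}0.png",c["pixels"]); print(n,c["fx"],c["fy"],c["cx"],c["cy"],c["pose"])
c=viewer.camera("wrist");print({k:c[k] for k in c if k!="pixels"})
print(status.get_obs())
E
```

```text
pics
top 500.3658144858855 500.3658144858855 319.6955293011011 240.26496604505854 [[-1.94569605e-02 -9.94367094e-01  1.04189773e-01  4.33297900e-01]
 [-9.99810228e-01  1.92502881e-02 -2.98892173e-03 -3.34678481e-02]
 [ 9.66402270e-04 -1.04228156e-01 -9.94552944e-01  1.02898081e+00]
 [ 0.00000000e+00  0.00000000e+00  0.00000000e+00  1.00000000e+00]]
side 520.5139949149637 520.5139949149637 312.8887375025346 248.08717300739255 [[ 0.91647945  0.27727786 -0.2884136   0.83501905]
 [ 0.3995391  -0.59677317  0.69586658 -0.7203224 ]
 [ 0.02083089 -0.75297993 -0.65771369  0.78204086]
 [ 0.          0.          0.          1.        ]]
{'fx': 371.64829954431775, 'fy': 371.64829954431775, 'cx': 316.87070331593685, 'cy': 238.2132252177968, 'mount': array([[ 4.49701560e-04, -9.66389130e-01, -2.57083345e-01,
         7.08495031e-02],
       [ 9.99999266e-01,  7.23804950e-04, -9.71575992e-04,
         2.27834859e-04],
       [ 1.12499868e-03, -2.57082720e-01,  9.66388747e-01,
        -1.82963120e-01],
       [ 0.00000000e+00,  0.00000000e+00,  0.00000000e+00,
         1.00000000e+00]])}
{'time': 0.15, 'q': array([-1.51853332e+00,  5.28266193e-01,  1.43362205e+00,  8.09074720e-06,
        1.18137701e+00, -1.78500500e-01]), 'joint_velocities': array([-8.86395490e-05, -4.16717250e-03, -3.73197705e-03, -2.77418010e-03,
       -5.92201678e-04,  2.47623670e-04]), 'joint_torque': array([ 7.56536610e-04, -4.40431559e+01, -1.76842922e+01,  6.34027831e-02,
        5.52620937e-02, -9.46239857e-05]), 'position': array([ 0.14294963, -0.6078192 ,  0.20078364]), 'tool_rot': array([ 9.93350737e-01,  1.15124342e-01,  5.64848833e-05, -8.34398007e-04]), 'ft_force': array([-0.13886909,  0.1283759 , -0.26630189]), 'moment': array([ 0.07195128,  0.01045794, -0.02323782]), 'grip_force': 0.0, 'grip_width': 0.08704075864586934}
```

View pics/top0.png

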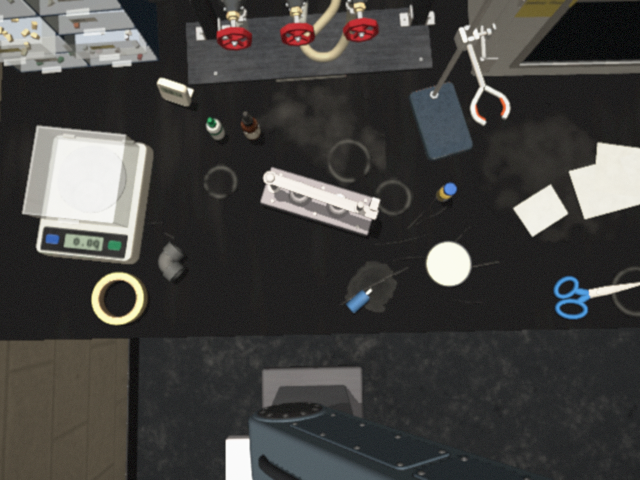

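View pics/side0.png

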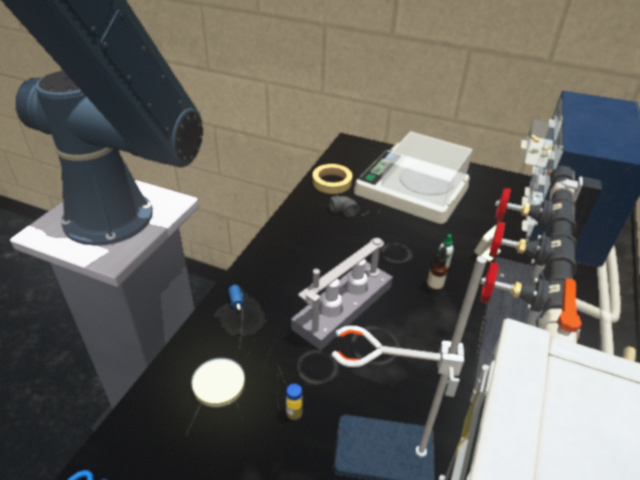

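The top view shows the holder around (320,200), its hinge at (269,178), its catch at (375,208), the dish at (448,264), the vial at (446,192) and the air stone at (358,300). The side view agrees. I'll enlarge both.

```bash
cat > h.py <<'E'
import numpy as np, cv2
from rig import status, viewer, robot
def ray(c,u,v):
    d=np.array([(u-c["cx"])/c["fx"],(v-c["cy"])/c["fy"],1.]); P=np.array(c["pose"]); return P[:3,3],P[:3,:3]@d
def plane(c,u,v,z):
    o,d=ray(c,u,v); return o+d*(z-o[2])/d[2]
def proj(c,p):
    P=np.array(c["pose"]); q=P[:3,:3].T@(np.array(p)-P[:3,3]); return c["cx"]+c["fx"]*q[0]/q[2], c["cy"]+c["fy"]*q[1]/q[2]
E
python3 - <<'E'
from h import *
c=viewer.camera("top"); im=c["pixels"]
for n,b in (("top",(250,150,400,250)),("side",(280,225,410,355))):
    i=cv2.imread(f"pics/{n}0.png")[b[1]:b[3],b[0]:b[2]]; s=5 if n=="top" else 4.5
    cv2.imwrite(f"pics/{n}0c.png",cv2.resize(i,None,fx=s,fy=s,interpolation=cv2.INTER_CUBIC))
m=cv2.inRange(im,(140,160,160),(255,255,255)); 
k,l,s,ce=cv2.connectedComponentsWithStats(m)
for j in range(1,k):
    if s[j,4]>300: print(s[j],ce[j],plane(c,*ce[j],0.016))
E
```

```text
[   0   14   59   52 1775] [27.78253521 38.53633803] [0.98217864 0.57504443 0.016     ]
[459  25  33  36 357] [475.10364146  37.37815126] [ 0.96675628 -0.37537831  0.016     ]
[  76   26   78   41 1511] [112.99735275  44.52415619] [0.96540521 0.39383257 0.016     ]
[467  44  43  81 631] [483.12995246  88.90174326] [ 0.85275054 -0.38636168  0.016     ]
[   23   126   124   135 11203] [ 84.74756762 183.03802553] [0.66725413 0.44492292 0.016     ]
[ 569  143   71   76 3834] [608.43088159 180.49008868] [ 0.65183147 -0.63434304  0.016     ]
[ 261  168  119   66 3007] [317.99700698 197.38909212] [ 0.62801858 -0.03474693  0.016     ]
[ 514  185   54   51 1499] [540.57371581 210.07471648] [ 0.59285559 -0.49030711  0.016     ]
[ 426  242   45   44 1526] [448.13433814 263.50065531] [ 0.48705164 -0.29578684  0.016     ]
[ 92 273  51  51 898] [117.38641425 298.08908686] [0.43042483 0.37241449 0.016     ]
[589 282  51  16 332] [610.25       289.03614458] [ 0.42923188 -0.62026927  0.016     ]
[ 226  438   27   42 1027] [237.99513145 459.18695229] [0.11421479 0.13078419 0.016     ]
```

View pics/top0c.png

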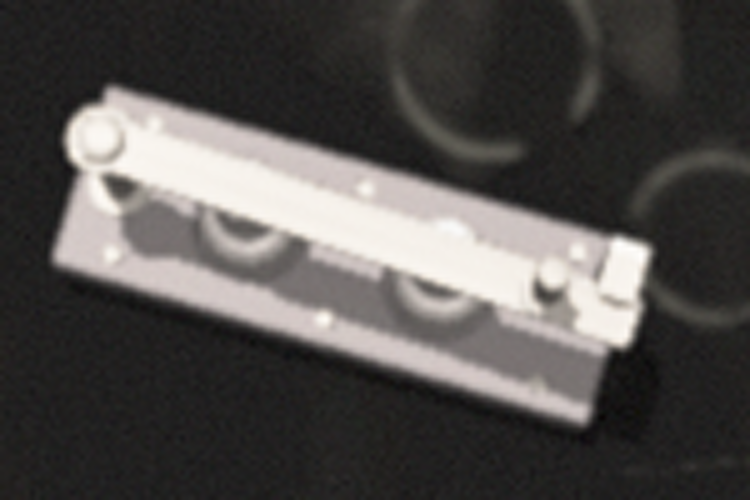

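View pics/side0c.png

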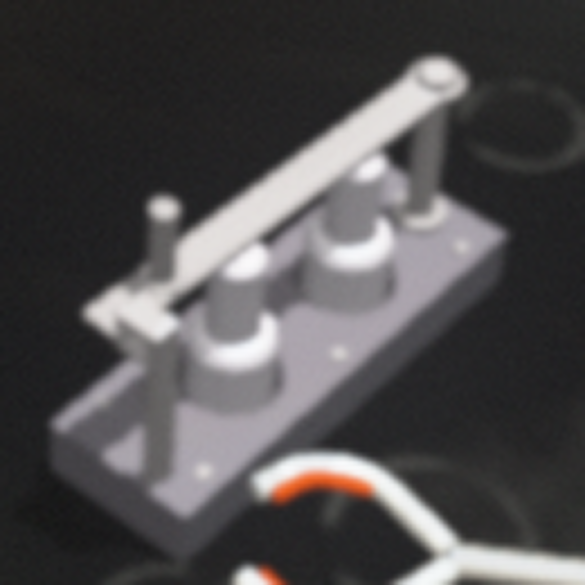

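The enlarged views show the bolt head at top (270,177.4) and side (377.3,241.7). The pin top is at top (360.4,205) and side (316.2,271). The holder's top corners are at crop (108,87), (52,265) and (590,425).

Run:
```python
from h import *
t=viewer.camera("top");s=viewer.camera("side")
T=lambda u,v:(250+(u+.5)/5-.5,150+(v+.5)/5-.5)
S=lambda u,v:(280+(u+.5)/4.5-.5,225+(v+.5)/4.5-.5)
hin=plane(t,*T(100,137),.119); pin=plane(t,*T(552,275),.153)
print("hinge",hin,plane(s,*S(438,75),.119),"pin",pin,plane(s,*S(163,207),.153),np.linalg.norm((hin-pin)[:2]))
C=[plane(t,*T(*p),.03) for p in((108,87),(52,265),(590,425))]
print("corners",C, np.linalg.norm(C[0]-C[1]),np.linalg.norm(C[1]-C[2]))
yv=(C[1]-C[2]);yaw=np.arctan2(-yv[0],yv[1]);print("yaw",yaw)
cen=(C[0]+C[2])/2
for yw in(yaw,np.arctan2(-(hin-pin)[0],(hin-pin)[1])):
    ex=np.array([np.cos(yw),np.sin(yw)]);ey=np.array([-ex[1],ex[0]])
    print(yw,"centre",cen,"hinge->c",hin[:2]-.095*ey,"s1",hin[:2]-.055*ey,"s2",hin[:2]-.135*ey,"pin",hin[:2]-.175*ey)
for n,z,p,q in(("dish",.016,(448.1,263.5),(218,383)),):
    print(n,plane(t,*p,z),plane(s,*q,z))
print("stone",plane(t,358,300,.012),"vial",plane(t,449,189,.068))
```

```text
hinge [0.64827194 0.05431187 0.119     ] [0.65083396 0.05321729 0.119     ] pin [ 0.58727413 -0.1088109   0.153     ] [ 0.58781504 -0.10757424  0.153     ] 0.17415444879615294
corners [array([0.69000696, 0.05944892, 0.03      ]), array([0.61689431, 0.08279025, 0.03      ]), array([ 0.54753462, -0.13296319,  0.03      ])] 0.07674814129087532 0.22662812980962765
yaw -0.3110418343617438
-0.3110418343617438 centre [ 0.61877079 -0.03675713  0.03      ] hinge->c [ 0.61919713 -0.03612958] s1 [0.63143915 0.00195103] s2 [ 0.6069551  -0.07421019] pin [ 0.59471307 -0.11229079]
-0.3578392777634565 centre [ 0.61877079 -0.03675713  0.03      ] hinge->c [ 0.61499807 -0.03467043] s1 [0.62900812 0.0027958 ] s2 [ 0.60098803 -0.07213666] pin [ 0.58697798 -0.10960289]
dish [ 0.48705432 -0.29571732  0.016     ] [ 0.49198775 -0.30152127  0.016     ]
stone [ 0.417128   -0.11146852  0.012     ] vial [ 0.62970939 -0.29073781  0.068     ]
```

>>> arm_command(
  delta_rot=[
    [0,0,-7],
    [0,0,-14],
    [0,0,-21],
    [0,0,-28],
    [0,0,-35],
    [0,0,-42],
    [0,0,-49],
    [0,0,-56],
    [0,0,-58],
    [0,0,-58],
    [0,0,-58],
    [0,0,-58],
  ],
  delta_pos=[
    [0.03,-0.021,0],
    [0.06,-0.042,0],
    [0.094,-0.066,0],
    [0.128,-0.09,0],
    [0.162,-0.114,0],
    [0.196,-0.138,0],
    [0.23,-0.162,0],
    [0.264,-0.186,0],
    [0.298,-0.21,0],
    [0.332,-0.234,0],
    [0.366,-0.258,0],
    [0.4,-0.282,0],
  ],
  gripper=[-1,-1,-1,-0.5,-0.2,-0.1,-0.1,-0.1,-0.1,-0.1,-0.1,-0.1],
)

```text
time: 1.3
position: [0.469, -0.2407, 0.2018]
tool_rot: [0.813, 0.582, 0.0, 0.0]
ft_force: [0.4, -0.3, 0.5]
grip_width: 0.0483
grip_force: 0.0
```

```bash
cat >> h.py <<'E'
from scipy.spatial.transform import Rotation as Ro
def plan(p,yaw=None):
    o=status.get_obs(); R=Ro.from_quat(o["tool_rot"]).as_matrix()
    cur=np.arctan2(R[1,0],R[0,0]); print("t",o["time"],"pos",o["position"].round(4),"yaw",cur.round(4),"w",round(o["grip_width"],4),"gf",o["grip_force"],"F",o["ft_force"].round(2))
    print("delta",(R.T@(np.array(p)-o["position"])).round(4), "" if yaw is None else -np.degrees(yaw-cur).round(2), "tilt", np.degrees(R[:2,2]).round(2))
E
python3 - <<'E'
from h import *
plan((.5875,-.108,.2),1.24)
E
```

```text
t 1.3 pos [ 0.469  -0.2407  0.2018] yaw 1.243 w 0.0483 gf 0.0 F [ 0.4  -0.29  0.47]
delta [0.1638 0.0695 0.0018] 0.17 tilt [ 0.02 -0.02]
```

>>> arm_command(
  delta_rot=[
    [0,0,0],
    [0,0,0],
    [0,0,0],
    [0,0,0],
    [0,0,0],
    [0,0,0],
    [0,0,0],
    [0,0,0],
  ],
  delta_pos=[
    [0.03,0.012,0],
    [0.06,0.025,0],
    [0.09,0.038,0],
    [0.12,0.051,0],
    [0.145,0.062,0],
    [0.16,0.068,0],
    [0.164,0.07,0],
    [0.164,0.07,0],
  ],
  gripper=[-0.1,-0.1,-0.1,-0.1,-0.1,-0.1,-0.1,-0.1],
)

```text
time: 1.97
position: [0.5874, -0.1088, 0.2013]
tool_rot: [0.812, 0.583, -0.0, 0.0]
ft_force: [0.6, -0.2, -0.2]
grip_width: 0.0482
grip_force: 0.0
```

Run:
```python
from h import *
plan((.5875,-.108,.13),1.24)
cv2.imwrite("pics/w1.png",viewer.camera("wrist")["pixels"])
```

```text
t 1.9667 pos [ 0.5874 -0.1088  0.2013] yaw 1.2453 w 0.0482 gf 0.0 F [ 0.62 -0.19 -0.25]
delta [ 0.0008 -0.0001  0.0713] 0.3 tilt [-0.01 -0.01]
```

View pics/w1.png

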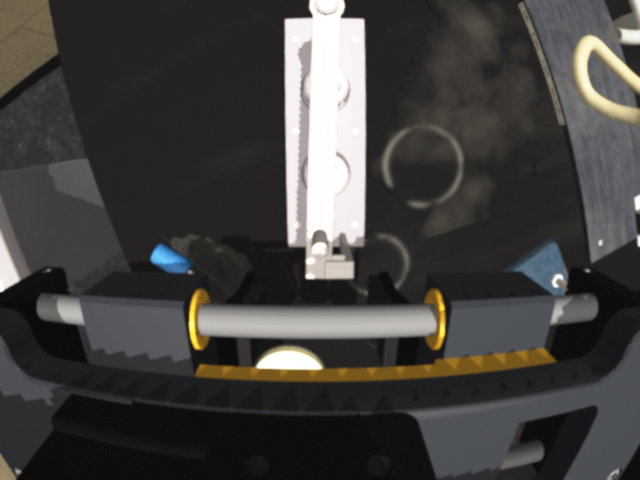

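The wrist view shows the pin top at about (319,240) and the catch at (330,268). The holder's top edges are at columns 286 and 365, and the hinge is at (326,6). I'll check these positions before lowering.

```bash
cat >> h.py <<'E'
def wplane(c,o,u,v,z):
    x,y=(u-c["cx"])/c["fx"],(v-c["cy"])/c["fy"]; r=np.hypot(x,y); M=np.array(c["mount"])
    d=np.array([np.sin(r)*x/r,np.sin(r)*y/r,np.cos(r)]); R=Ro.from_quat(o["tool_rot"]).as_matrix()
    p=R@M[:3,3]+o["position"]; d=R@M[:3,:3]@d; return p+d*(z-p[2])/d[2]
E
python3 - <<'E'
from h import *
o=status.get_obs();c=viewer.camera("wrist")
for n,u,v,z in(("pin",319,240,.153),("hinge",326,6,.119),("nearL",287,246,.03),("farL",285,18,.03),("farR",364,20,.03),("s2shoulder",327,173,.056),("s1",327,88,.056)): print(n,wplane(c,o,u,v,z).round(4))
E
```

```text
pin [ 0.591  -0.1029  0.153 ]
hinge [0.6484 0.0509 0.119 ]
nearL [ 0.5488 -0.1304  0.03  ]
farL [0.6203 0.0831 0.03  ]
farR [0.6912 0.0575 0.03  ]
s2shoulder [ 0.6093 -0.0722  0.056 ]
s1 [ 0.6333 -0.0007  0.056 ]
```

>>> arm_command(
  delta_rot=[
    [0,0,0],
    [0,0,0],
    [0,0,0],
    [0,0,0],
    [0,0,0],
    [0,0,0],
    [0,0,0],
    [0,0,0],
  ],
  delta_pos=[
    [0.002,0,0.015],
    [0.002,0,0.03],
    [0.002,0,0.045],
    [0.002,0,0.06],
    [0.002,0,0.071],
    [0.002,0,0.071],
    [0.002,0,0.071],
    [0.002,0,0.071],
  ],
  gripper=[-0.1,-0.1,-0.1,-0.1,-0.1,0.4,0.4,0.4],
)

```text
time: 2.73
position: [0.5879, -0.1085, 0.1313]
tool_rot: [0.813, 0.582, 0.0, 0.001]
ft_force: [0.5, -0.3, -0.4]
grip_width: 0.035
grip_force: 0.0
```

>>> arm_command(
  delta_rot=[
    [0,0,3.2],
    [0,0,6.4],
    [0,0,9.7],
    [0,0,12.9],
    [0,0,16.1],
    [0,0,19.3],
    [0,0,22.6],
    [0,0,25.8],
    [0,0,29],
    [0,0,32.2],
    [0,0,35.5],
    [0,0,38.7],
  ],
  delta_pos=[
    [0.0003,-0.0098,0],
    [0.0011,-0.0196,0],
    [0.0025,-0.0294,0],
    [0.0044,-0.039,0],
    [0.0069,-0.0486,0],
    [0.0099,-0.0579,0],
    [0.0134,-0.0672,0],
    [0.0174,-0.0761,0],
    [0.0219,-0.0849,0],
    [0.027,-0.0933,0],
    [0.0325,-0.1015,0],
    [0.0384,-0.1094,0],
  ],
  gripper=[0.4,0.4,0.4,0.4,0.4,0.4,0.4,0.4,0.4,0.4,0.4,0.4],
)

```text
time: 3.73
position: [0.4981, -0.0365, 0.1323]
tool_rot: [0.96, 0.279, 0.002, 0.001]
ft_force: [1.0, 1.0, 2.1]
grip_width: 0.0259
grip_force: 0.7
```

>>> arm_command(
  delta_rot=[
    [0,0,3.2],
    [0,0,6.4],
    [0,0,9.7],
    [0,0,12.9],
    [0,0,16.1],
    [0,0,19.3],
    [0,0,22.6],
    [0,0,25.8],
    [0,0,29],
    [0,0,32.2],
    [0,0,35.5],
    [0,0,38.7],
  ],
  delta_pos=[
    [0.0003,-0.0098,0],
    [0.0011,-0.0196,0],
    [0.0025,-0.0294,0],
    [0.0044,-0.039,0],
    [0.0069,-0.0486,0],
    [0.0099,-0.0579,0],
    [0.0134,-0.0672,0],
    [0.0174,-0.0761,0],
    [0.0219,-0.0849,0],
    [0.027,-0.0933,0],
    [0.0325,-0.1015,0],
    [0.0384,-0.1094,0],
  ],
  gripper=[0.4,0.4,0.4,0.4,0.4,0.4,0.4,0.4,0.4,0.4,0.4,0.4],
)

```text
time: 4.73
position: [0.4722, 0.0768, 0.1323]
tool_rot: [0.998, -0.055, 0.003, 0.0]
ft_force: [0.8, -0.8, 2.5]
grip_width: 0.0261
grip_force: 0.8
```

Run:
```python
from h import *
plan((.5,0,.13))
t=viewer.camera("top")
cv2.imwrite("pics/t2.png",cv2.resize(t["pixels"][150:330,230:480],None,fx=3,fy=3,interpolation=cv2.INTER_CUBIC))
```

```text
t 4.7333 pos [0.4722 0.0768 0.1323] yaw -0.1103 w 0.0261 gf 0.7783222943544388 F [ 0.78 -0.84  2.47]
delta [0.036  0.0733 0.0026]  tilt [ 0.33 -0.05]
```

View pics/t2.png

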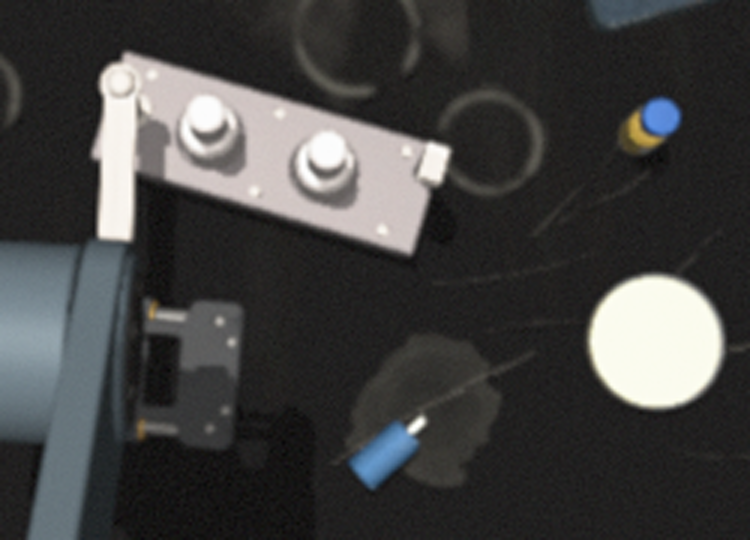

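The hasp is now open at roughly 1.25 rad. The sinkers' grip tops are at crop (210,115) and (327,152), and the dish is untouched.

Run:
```python
from h import *
t=viewer.camera("top")
T=lambda u,v:(230+(u+.5)/3-.5,150+(v+.5)/3-.5)
im=cv2.imread("pics/t2.png"); g=cv2.GaussianBlur(cv2.cvtColor(im,cv2.COLOR_BGR2GRAY),(5,5),0)
for u,v in((210,115),(327,152)):
    w=g[v-40:v+50,u-45:u+45]; m=(w>228).astype(np.uint8); n,l,s,ce=cv2.connectedComponentsWithStats(m)
    print([(s[j],ce[j]+[u-45,v-40]) for j in range(1,n) if s[j,4]>100])
for p in((210,115),(327,152)): print(plane(t,*T(*p),.104).round(4))
# socket predictions
cy=-.323; ey=np.array([-np.sin(cy),np.cos(cy)]); 
for H in((.6487,.0535),): print([np.array(H)-d*ey for d in(.055,.135)])
plan((.632,.0,.24),1.248)
```

```text
[(array([  18,   21,   42,   55, 1208], dtype=int32), array([201.76241722, 116.86009934]))]
[(array([  17,   20,   47,   54, 1258], dtype=int32), array([321.94435612, 153.00158983]))]
[ 6.297e-01 -5.000e-04  1.040e-01]
[ 0.6048 -0.0733  0.104 ]
[array([0.63124229, 0.00134419]), array([ 0.60584927, -0.07451881])]
t 4.8333 pos [0.472  0.0775 0.1322] yaw -0.106 w 0.026 gf 2.2439420968294144 F [0.81 0.64 5.26]
delta [ 0.1678  0.0601 -0.1069] -77.58 tilt [ 0.31 -0.01]
```

>>> arm_command(
  delta_rot=[
    [0,0,0],
    [0,0,0],
    [0,0,0],
    [0,0,0],
    [0,0,0],
    [0,0,0],
    [0,0,-7],
    [0,0,-14],
    [0,0,-21],
    [0,0,-28],
    [0,0,-35],
    [0,0,-42],
  ],
  delta_pos=[
    [0,0,0],
    [0,0,0],
    [0,0,0],
    [0,0,-0.02],
    [0,0,-0.05],
    [0,0,-0.08],
    [0.02,0.006,-0.107],
    [0.04,0.012,-0.107],
    [0.06,0.02,-0.107],
    [0.08,0.028,-0.107],
    [0.1,0.036,-0.107],
    [0.12,0.044,-0.107],
  ],
  gripper=[0,-0.1,-0.1,-0.1,-0.1,-0.1,-0.1,-0.1,-0.1,-0.1,-0.1,-0.1],
)

```text
time: 5.83
position: [0.5847, 0.0187, 0.2377]
tool_rot: [0.95, 0.311, -0.0, -0.0]
ft_force: [0.3, -0.3, -0.6]
grip_width: 0.0477
grip_force: 0.0
```

>>> arm_command(
  delta_rot=[
    [0,0,-7],
    [0,0,-14],
    [0,0,-21],
    [0,0,-28],
    [0,0,-35.6],
    [0,0,-35.6],
    [0,0,-35.6],
    [0,0,-35.6],
  ],
  delta_pos=[
    [0.005,0.008,0],
    [0.01,0.017,0],
    [0.016,0.026,0],
    [0.02,0.035,0],
    [0.024,0.044,0],
    [0.024,0.044,0],
    [0.024,0.044,0],
    [0.024,0.044,0],
  ],
  gripper=[-0.1,-0.1,-0.1,-0.1,-0.1,-0.1,-0.1,-0.1],
)

```text
time: 6.5
position: [0.6288, -0.0017, 0.2374]
tool_rot: [0.813, 0.583, -0.001, -0.001]
ft_force: [-0.5, 0.1, 0.4]
grip_width: 0.0473
grip_force: 0.0
```

Run:
```python
from h import *
plan((.631,.0005,.24),1.248)
cv2.imwrite("pics/w3.png",viewer.camera("wrist")["pixels"])
```

```text
t 6.5 pos [ 0.6288 -0.0017  0.2374] yaw 1.2441 w 0.0473 gf 0.0 F [-0.45  0.12  0.4 ]
delta [ 0.0028  0.0014 -0.0026] -0.22 tilt [-0.08  0.02]
```

View pics/w3.png

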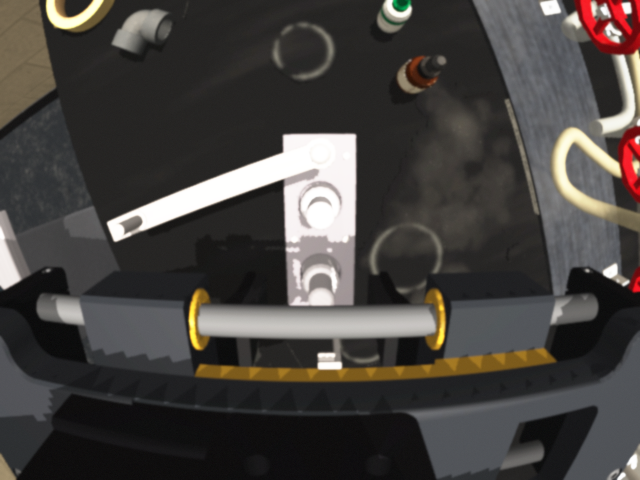

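The wrist view shows sinker 1 at (320,212), centred between the fingers, with the strap well clear. I'll lower and grip it.

>>> arm_command(
  delta_rot=[
    [0,0,0],
    [0,0,0],
    [0,0,0],
    [0,0,0],
    [0,0,0],
    [0,0,0],
    [0,0,0],
    [0,0,0],
    [0,0,0],
    [0,0,0],
  ],
  delta_pos=[
    [0.0025,0.0015,0.02],
    [0.0025,0.0015,0.04],
    [0.0025,0.0015,0.06],
    [0.0025,0.0015,0.08],
    [0.0025,0.0015,0.1],
    [0.0025,0.0015,0.12],
    [0.0025,0.0015,0.14],
    [0.0025,0.0015,0.155],
    [0.0025,0.0015,0.165],
    [0.0025,0.0015,0.17],
  ],
  gripper=[-0.1,-0.1,-0.1,-0.1,-0.1,-0.1,-0.1,-0.1,-0.1,-0.1],
)

```text
time: 7.38
position: [0.6306, 0.0007, 0.0662]
tool_rot: [0.812, 0.584, -0.001, -0.001]
ft_force: [0.0, 0.1, -0.0]
grip_width: 0.048
grip_force: 0.0
```

>>> arm_command(
  delta_rot=[
    [0,0,0],
    [0,0,0],
    [0,0,0],
    [0,0,0],
    [0,0,0],
    [0,0,0],
    [0,0,0],
    [0,0,0],
  ],
  delta_pos=[
    [0,0,0],
    [0,0,0],
    [0,0,0],
    [0,0,0],
    [0,0,0],
    [0,0,0],
    [0,0,0],
    [0,0,0],
  ],
  gripper=[0.2,0.5,0.7,0.8,0.8,0.8,0.8,0.8],
  grip_force=30,
)

```text
time: 8.05
position: [0.6325, 0.0003, 0.0686]
tool_rot: [0.812, 0.584, 0.001, 0.001]
ft_force: [-0.8, 0.0, 6.0]
grip_width: 0.0238
grip_force: 30.0
```

Run:
```python
from h import *
plan((.631,.0005,.12),1.248)
```

```text
t 8.05 pos [6.325e-01 3.000e-04 6.860e-02] yaw 1.2465 w 0.0238 gf 30.005607535131276 F [-0.83  0.01  6.03]
delta [-0.0003 -0.0015 -0.0514] -0.08 tilt [ 0.09 -0.01]
```

>>> arm_command(
  delta_rot=[
    [0,0,0],
    [0,0,0],
    [0,0,0],
    [0,0,0],
    [0,0,0],
    [0,0,0],
    [0,0,0],
    [0,0,0],
    [0,0,0],
    [0,0,0],
    [0,0,0],
    [0,0,0],
  ],
  delta_pos=[
    [0,0,-0.006],
    [0,0,-0.014],
    [0,0,-0.024],
    [0,0,-0.034],
    [0,0,-0.044],
    [0,0,-0.05],
    [0,0,-0.05],
    [0,0,-0.05],
    [0,0,-0.05],
    [0,0,-0.05],
    [0,0,-0.05],
    [0,0,-0.05],
  ],
  gripper=[0.8,0.8,0.8,0.8,0.8,0.8,0.8,0.8,0.8,0.8,0.8,0.8],
)

```text
time: 9.05
position: [0.6315, 0.0004, 0.117]
tool_rot: [0.812, 0.584, -0.0, -0.0]
ft_force: [-0.1, 0.2, -3.3]
grip_width: 0.0234
grip_force: 30.0
```

Run:
```python
from h import *
plan((.631,.0005,.12),1.248)
s=viewer.camera("side")
cv2.imwrite("pics/s4.png",cv2.resize(s["pixels"][170:420,200:430],None,fx=2.2,fy=2.2))
plan((.631,.0005,.12),1.248)
```

```text
t 9.05 pos [6.315e-01 4.000e-04 1.170e-01] yaw 1.2465 w 0.0234 gf 29.99503303784877 F [-0.14  0.22 -3.25]
delta [-0.0001 -0.0006 -0.003 ] -0.09 tilt [-0.07  0.01]
t 9.1 pos [6.317e-01 4.000e-04 1.171e-01] yaw 1.2466 w 0.0236 gf 29.99488703906536 F [ 0.38  1.15 -3.51]
delta [-0.0001 -0.0007 -0.0029] -0.08 tilt [-0.05  0.01]
```

View pics/s4.png

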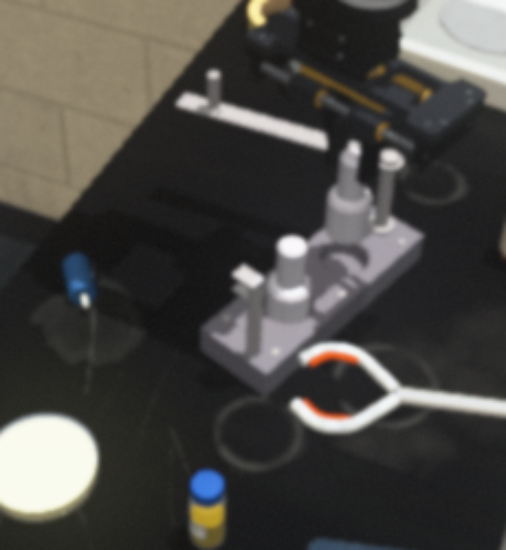

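The side view shows sinker 1 hanging clear above its socket, and it reads about 3.4 N. I'll lower it back and release it.

>>> arm_command(
  delta_rot=[
    [0,0,0],
    [0,0,0],
    [0,0,0],
    [0,0,0],
    [0,0,0],
    [0,0,0],
    [0,0,0],
    [0,0,0],
    [0,0,0],
    [0,0,0],
    [0,0,0],
    [0,0,0],
  ],
  delta_pos=[
    [0,0,0.006],
    [0,0,0.012],
    [0,0,0.018],
    [0,0,0.023],
    [0,0,0.028],
    [0,0,0.033],
    [0,0,0.038],
    [0,0,0.042],
    [0,0,0.046],
    [0,0,0.049],
    [0,0,0.05],
    [0,0,0.05],
  ],
  gripper=[0.8,0.8,0.8,0.8,0.8,0.8,0.8,0.8,0.8,0.8,0.8,0.8],
)

```text
time: 10.1
position: [0.6321, 0.0004, 0.0687]
tool_rot: [0.812, 0.584, 0.0, 0.0]
ft_force: [-1.6, 0.1, 3.2]
grip_width: 0.0234
grip_force: 30.0
```

Run:
```python
from h import *
plan((.631,.0005,.12),1.248)
```

```text
t 10.1 pos [6.321e-01 4.000e-04 6.870e-02] yaw 1.2466 w 0.0234 gf 30.016690366901457 F [-1.61  0.08  3.17]
delta [-0.0002 -0.0011 -0.0513] -0.08 tilt [ 0.03 -0.  ]
```

Seated. I'll release it, rise straight up, then shift 80 mm along tool −x to sinker 2.

>>> arm_command(
  delta_rot=[
    [0,0,0],
    [0,0,0],
    [0,0,0],
    [0,0,0],
    [0,0,0],
    [0,0,0],
    [0,0,0],
    [0,0,0],
    [0,0,0],
    [0,0,0],
    [0,0,0],
    [0,0,0],
  ],
  delta_pos=[
    [0,0,0],
    [0,0,0],
    [0,0,0],
    [0,0,0],
    [0,0,0],
    [0,0,-0.015],
    [0,0,-0.04],
    [0,0,-0.07],
    [0,0,-0.1],
    [0,0,-0.13],
    [0,0,-0.15],
    [0,0,-0.15],
  ],
  gripper=[0.5,0.2,0,-0.1,-0.1,-0.1,-0.1,-0.1,-0.1,-0.1,-0.1,-0.1],
)

```text
time: 11.1
position: [0.6355, -0.0002, 0.223]
tool_rot: [0.812, 0.584, 0.004, 0.004]
ft_force: [0.6, -0.1, 0.1]
grip_width: 0.0479
grip_force: 0.0
```

>>> arm_command(
  delta_rot=[
    [0,0,0],
    [0,0,0],
    [0,0,0],
    [0,0,0],
    [0,0,0],
    [0,0,0],
  ],
  delta_pos=[
    [-0.02,0,0],
    [-0.04,0,0],
    [-0.06,0,0],
    [-0.075,0,0],
    [-0.08,0,0],
    [-0.08,0,0],
  ],
  gripper=[-0.1,-0.1,-0.1,-0.1,-0.1,-0.1],
)

```text
time: 11.6
position: [0.6059, -0.0766, 0.2167]
tool_rot: [0.813, 0.583, -0.0, -0.001]
ft_force: [0.6, -0.3, 0.1]
grip_width: 0.0479
grip_force: 0.0
```

Run:
```python
from h import *
plan((.6055,-.074,.066),1.248)
o=status.get_obs()
c=viewer.camera("wrist"); im=c["pixels"]; cv2.imwrite("pics/w5.png",cv2.resize(im[60:330,240:400],None,fx=2.2,fy=2.2))
```

```text
t 11.6 pos [ 0.6059 -0.0766  0.2167] yaw 1.2443 w 0.0479 gf 0.0 F [ 0.63 -0.35  0.14]
delta [ 0.0023 -0.001   0.1507] -0.21 tilt [-0.07  0.03]
```

View pics/w5.png

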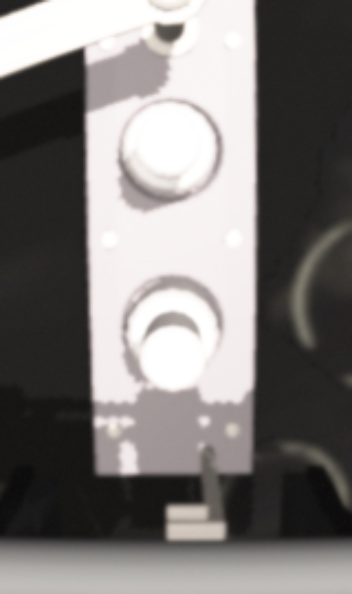

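The wrist crop shows sinker 1 upright and seated in its socket at crop (168,145). Sinker 2's grip top is at crop (174,357), in line with the fingers.

>>> arm_command(
  delta_rot=[
    [0,0,0],
    [0,0,0],
    [0,0,0],
    [0,0,0],
    [0,0,0],
    [0,0,0],
    [0,0,0],
    [0,0,0],
    [0,0,0],
    [0,0,0],
  ],
  delta_pos=[
    [0.002,0,0.02],
    [0.002,0,0.04],
    [0.002,0,0.06],
    [0.002,0,0.08],
    [0.002,0,0.1],
    [0.002,0,0.12],
    [0.002,0,0.135],
    [0.002,0,0.145],
    [0.002,0,0.15],
    [0.002,0,0.15],
  ],
  gripper=[-0.1,-0.1,-0.1,-0.1,-0.1,-0.1,-0.1,-0.1,-0.1,-0.1],
)

```text
time: 12.48
position: [0.6067, -0.0728, 0.0664]
tool_rot: [0.812, 0.584, -0.001, -0.001]
ft_force: [-0.8, 0.1, 0.8]
grip_width: 0.0481
grip_force: 0.0
```

>>> arm_command(
  delta_rot=[
    [0,0,0],
    [0,0,0],
    [0,0,0],
    [0,0,0],
    [0,0,0],
    [0,0,0],
    [0,0,0],
    [0,0,0],
  ],
  delta_pos=[
    [0,0,0],
    [0,0,0],
    [0,0,0],
    [0,0,0],
    [0,0,0],
    [0,0,0],
    [0,0,0],
    [0,0,0],
  ],
  gripper=[0.2,0.5,0.7,0.8,0.8,0.8,0.8,0.8],
  grip_force=35,
)

```text
time: 13.15
position: [0.6079, -0.0739, 0.0684]
tool_rot: [0.812, 0.584, 0.001, 0.001]
ft_force: [-0.4, -0.7, 5.2]
grip_width: 0.0236
grip_force: 35.0
```

>>> arm_command(
  delta_rot=[
    [0,0,0],
    [0,0,0],
    [0,0,0],
    [0,0,0],
    [0,0,0],
    [0,0,0],
    [0,0,0],
    [0,0,0],
    [0,0,0],
    [0,0,0],
    [0,0,0],
    [0,0,0],
  ],
  delta_pos=[
    [0,0,-0.006],
    [0,0,-0.014],
    [0,0,-0.024],
    [0,0,-0.034],
    [0,0,-0.044],
    [0,0,-0.05],
    [0,0,-0.05],
    [0,0,-0.05],
    [0,0,-0.05],
    [0,0,-0.05],
    [0,0,-0.05],
    [0,0,-0.05],
  ],
  gripper=[0.8,0.8,0.8,0.8,0.8,0.8,0.8,0.8,0.8,0.8,0.8,0.8],
)

```text
time: 14.15
position: [0.6067, -0.0735, 0.117]
tool_rot: [0.812, 0.584, -0.0, -0.0]
ft_force: [-0.3, 0.9, -6.7]
grip_width: 0.0236
grip_force: 35.0
```

Run:
```python
from h import *
plan((.488,-.297,.21))
viewer.camera("top")
plan((.488,-.297,.21))
```

```text
t 14.15 pos [ 0.6067 -0.0735  0.117 ] yaw 1.2466 w 0.0236 gf 34.99862096272409 F [-0.34  0.86 -6.67]
delta [-0.2497 -0.0415 -0.0929]  tilt [-0.06  0.02]
t 14.2 pos [ 0.6068 -0.0736  0.1171] yaw 1.2466 w 0.0237 gf 34.99870095402002 F [-0.3   1.17 -6.23]
delta [-0.2497 -0.0415 -0.0929]  tilt [-0.05  0.01]
```

Sinker 2 reads about 6.5 N against 3.4 N, so it is the heavier. I'll raise it and carry it to the dish.

>>> arm_command(
  delta_rot=[
    [0,0,0],
    [0,0,0],
    [0,0,0],
    [0,0,0],
    [0,0,0],
    [0,0,0],
    [0,0,0],
    [0,0,0],
    [0,0,0],
    [0,0,0],
    [0,0,0],
    [0,0,0],
  ],
  delta_pos=[
    [0,0,-0.01],
    [0,0,-0.025],
    [0,0,-0.042],
    [0,0,-0.06],
    [0,0,-0.077],
    [0,0,-0.088],
    [0,0,-0.092],
    [-0.008,-0.001,-0.092],
    [-0.022,-0.004,-0.092],
    [-0.04,-0.007,-0.092],
    [-0.06,-0.01,-0.092],
    [-0.08,-0.013,-0.092],
  ],
  gripper=[0.8,0.8,0.8,0.8,0.8,0.8,0.8,0.8,0.8,0.8,0.8,0.8],
)

```text
time: 15.2
position: [0.5669, -0.1465, 0.2079]
tool_rot: [0.812, 0.584, -0.001, -0.001]
ft_force: [-0.1, 0.6, -7.0]
grip_width: 0.0236
grip_force: 35.0
```

>>> arm_command(
  delta_rot=[
    [0,0,0],
    [0,0,0],
    [0,0,0],
    [0,0,0],
    [0,0,0],
    [0,0,0],
    [0,0,0],
    [0,0,0],
    [0,0,0],
    [0,0,0],
    [0,0,0],
    [0,0,0],
  ],
  delta_pos=[
    [-0.02,-0.003,0],
    [-0.04,-0.007,0],
    [-0.06,-0.01,0],
    [-0.08,-0.013,0],
    [-0.1,-0.017,0],
    [-0.12,-0.02,0],
    [-0.138,-0.023,0],
    [-0.152,-0.026,0],
    [-0.162,-0.027,0],
    [-0.168,-0.028,0],
    [-0.17,-0.0285,0],
    [-0.17,-0.0285,0],
  ],
  gripper=[0.8,0.8,0.8,0.8,0.8,0.8,0.8,0.8,0.8,0.8,0.8,0.8],
)

```text
time: 16.2
position: [0.4875, -0.2975, 0.2091]
tool_rot: [0.812, 0.583, -0.0, -0.001]
ft_force: [0.1, -0.2, -6.8]
grip_width: 0.0238
grip_force: 35.0
```

>>> arm_command(
  delta_rot=[
    [0,0,0],
    [0,0,0],
    [0,0,0],
    [0,0,0],
    [0,0,0],
    [0,0,0],
    [0,0,0],
    [0,0,0],
  ],
  delta_pos=[
    [0,0,0],
    [0,0,0],
    [0,0,0],
    [0,0,0],
    [0,0,0],
    [0,0,0],
    [0,0,0],
    [0,0,0],
  ],
  gripper=[0.8,0.8,0.8,0.8,0.8,0.8,0.8,0.8],
)

```text
time: 16.87
position: [0.4881, -0.2973, 0.2096]
tool_rot: [0.812, 0.584, 0.0, 0.0]
ft_force: [0.8, -0.4, -5.9]
grip_width: 0.0236
grip_force: 35.0
```

Run:
```python
from h import *
plan((.488,-.297,.21))
s=viewer.camera("side")
cv2.imwrite("pics/s6.png",cv2.resize(s["pixels"][150:450,120:420],None,fx=2,fy=2))
print("foot centre & dish centre px in crop",[(2*(a-120),2*(b-150)) for a,b in(proj(s,(.488,-.297,.15)),proj(s,(.488,-.297,.016)))])
```

```text
t 16.8667 pos [ 0.4881 -0.2973  0.2096] yaw 1.2467 w 0.0236 gf 34.9986319988966 F [ 0.77 -0.43 -5.92]
delta [ 0.0002 -0.0002 -0.0004]  tilt [ 0. -0.]
foot centre & dish centre px in crop [(np.float64(177.5778015878402), np.float64(359.408860705547)), (np.float64(194.76599495550238), np.float64(460.3024717641065))]
```

View pics/s6.png

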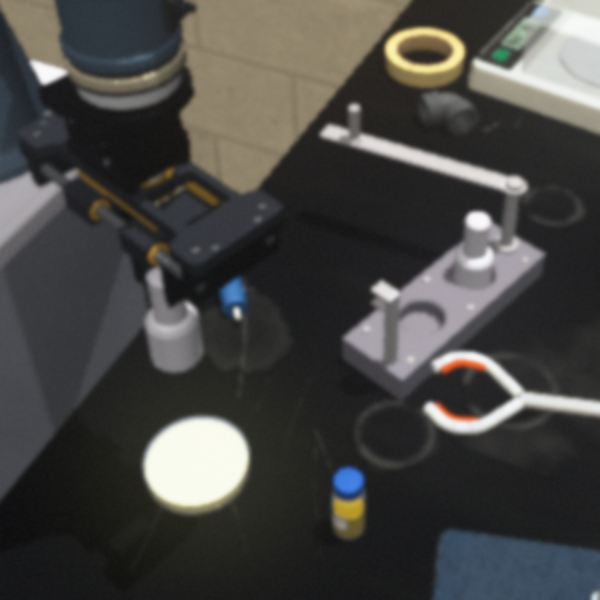

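The side view shows the sinker's foot at crop (176,358) and the dish centre at (196,461). Both match the predictions, so it is centred at about 0.15 m. The lighter sinker is seated, the hasp is open and nothing else has moved.

```bash
python3 -c "
from rig import robot
print(robot.hand_in())"
```

```text
the job is handed in; nothing more can be done
None
```

The job is handed in, with no verdict returned: the heavier sinker (about 6.5 N against 3.4 N) is held upright over the dish, foot about 15 cm up, the lighter one is back in its left socket and the hasp is open.

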